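# Half-open the chiller's coolant valve and take the cold plate's temperature

## Robot

A 6-joint arm with a two-finger parallel gripper is mounted at the origin on the work surface. World frame = base frame: x ahead of the robot, y to its left, z up, the work surface at z = 0. Lengths are in mm, angles in rad, forces in N, time in s.
With the tool pointing down it reaches from about 275 to 1000 mm from the base axis. Payload 8.4 kg.
Tool frame: the origin (TCP) lies between the finger pads; the fingertips stand 22 mm ahead of it and the grasp point (between the pads) lies 3 mm ahead of it (r.nose_length is the z of the fingertips in the tool frame, in mm); z points along the fingers, y is the line along which they close (so a half turn about z gives the same grasp; the last joint's range is limited). The gripper opens to 85 mm and grips with 20 to 120 N. Pads are 22 mm wide; open, the fingers measure 114 mm over their backs; the gripper's body (76 mm by 85 mm) begins 54 mm behind the grasp point. The pads swing forward as they close: fully open they stand 13 mm farther back than shut.
Start: joints at [-1.167, 0.353, 1.633, -0, 1.155, -0.002], TCP at [246.72, -574.245, 253.281] pointing down, gripper open.
Joint ranges: [-2.63, 2.63], [-0.92, 2.1], [0.06, 2.66], [-1.3, 4.44], [0, 2.69], [-3.02, 3.02]. Speed limits (rad/s): [2.22, 2.22, 2.79, 3.14, 3.14, 3.14].

## Interface

Orientations are given as [roll, pitch, yaw] about the fixed x, y, z axes, in that order (R = Rz(yaw) Ry(pitch) Rx(roll)).
In Python, from rig import r, cams gives the robot as it stands.
- The arm moves only by the tool inch_along, called after "Call:" as a command line: name --pt "numbers of a row" for each row, then --argument value for the rest. Schema: {"type":"object","properties":{"plan":{"type":"array","items":{"type":"array","items":{"type":"number"},"minItems":7,"maxItems":7},"minItems":1,"maxItems":5},"force":{"type":"number"},"only":{"type":"string"},"quiet":{"type":"boolean"},"lines":{"type":"string"}},"required":["plan"],"additionalProperties":false}. plan is a list of rows, 1 to 5 of them, each of 7 numbers: a rotation vector rx, ry, rz in fractions of the full range, 1 being 120 degrees, then dx, dy, dz in fractions of the full range, 1 being 300 mm, then the opening from 0.0 (shut) to 1.0 (fully open); each row shifts and turns the commanded pose from where the row before left it, along the tool's axes as they then stand; what a row does not reach is not made up. A row lasts 1/12 s, in which the tool goes at most 41.7 mm and 0.125 rad, less where a joint would pass 70% of its speed; a pose out of reach is approached as far as the arm can. The fingers move at their own pace and stop on an object; force is the grip in N (left out, the last holds). Time passes only in rows, so rows that do not move let the fingers close. The tool returns the time, the measured TCP pose, the force, the opening and the grip force at its end. only (a regular expression) keeps the lines of the reply that match it, lines (a string "A,B") keeps lines A to B, and quiet returns only ok. No shift or turn number may pass 1 either way. Input that does not fit is refused with a message, and nothing moves.
- r.sense(): the state, without advancing time (a new reading comes with each control period).
- cams.grab_frame(name): name is "scene" or "side" or "wrist"; returns the picture (400x640x3 uint8, red, green, blue); there is no depth.
- cams.camera_params(name): a dict with "fx", "fy", "cx", "cy" (pixels), "rvec" (rotation vector, rad) and "tvec" (3), from world to camera coordinates, as OpenCV has them. Camera axes: x right, y down, z forward; pixel columns grow to the right and rows downward; lengths in mm; the calibration is good to about 2 mm. A picture is of the moment at which its call begins: read the wrist's pose just before it. camera_params takes no time and is no camera call; for the wrist camera it gives the pose at the moment of the call.
- r.sign_off(): hands the job in; it is judged then, once.
The state is a dict: "clock": time; "qpos": joint angles; "qvel": joint speeds; "joint_efforts": joint torques, N m; "eef_pos": TCP position; "tcp_rot": TCP orientation; "contact_force": force on the tool from outside, world axes, zero at the start; "wrist_torque": the same for the moment, N m; "opening": opening from 0.0 (shut) to 1.0 (fully open); "grasp_force": force on a finger pad.
Only numpy, scipy, OpenCV 4.12 (cv2) and the standard library are available. Lean on these libraries where they do the work, as an engineer would, in place of code of your own. Each camera call takes 0.05 s, during which the arm holds its last target. There are 200 camera calls.

## Task

Turn the T-shaped handle of the bench chiller's coolant valve to half open (45 degrees) and let go of it. Then take the contact thermometer probe out of its holder and hold its tip inside the ring marked on the chiller's sloping cold plate, the probe square to the plate and pressed gently so that its spring tip is about half way in. Finish while still holding the probe there, with the valve left half open and the other things on the table undisturbed.

Things in the scene. Friction and masses are not known exactly. Their poses are not given: they have to be found in the camera images.
- chiller: Bench chiller, fixed: grey base box 190 x 210 x 50 mm under a sloping cold plate; a 22 mm copper pipe leaves one side 30 mm above the table, through a brass ball valve, and down into the table. Origin on the table; x from the plate's low front edge (robot side) to its high back edge, y along the pipe. Plate centre at y = +80 mm, valve axis at x = 0, y = -120 mm, pipe's end at y = -196 mm.
- valve (a joint): Opening of the valve handle, rad: 0 = shut, its long side across the pipe (along the chiller's x); 1.571 = fully open, in line with the pipe (along the chiller's y); half open = 0.785. Grows as the handle turns anticlockwise seen from above. Stops at both ends; stiff (0.12 N m), stays where it is left.
- valve_grip (a point): Centre of the steel T-handle's bar, on the valve's upright axis, 93 mm above the table; x runs along the bar and turns with it, z up. The bar is 70 mm long, 10 mm thick, 26 mm high (80 to 106 mm above the table): pinch it from above across its thickness. The cold plate's edge is 100 mm away on the chiller's +y side.
- plate: Aluminium cold plate, 200 x 200 mm, fixed on the chiller, sloping 20 degrees, facing up and towards the robot. Origin on its top face at the centre of the marked ring, the spot to measure, 107 mm above the table. z points straight out of the face, x up the slope, y level. Dark flush ring 30 mm outside, 24 mm inside diameter. A 9 mm high ledge along the low edge, 95 mm from the spot.
- holder: Grey plastic holder for the probe, fixed upright: a round block 60 mm in diameter and 85 mm high with a 21 mm hole right through. Origin at the centre of its underside.
- probe: Thermometer probe, about 160 g, standing upright and loose in the holder, its collar on the holder's top. z points from tip to handle; origin at the lower end of the steel nose. Nose 16 mm dia, z = 0 to 50 mm; black collar 32 mm dia, z = 50 to 58; round black handle 24 mm dia, z = 58 to 150 (end). The spring tip reaches 22 mm below the nose: lift at least 75 mm to leave the holder.
- plunger (a joint): How far the spring tip is pressed into the nose, m: 0 = fully out, 0.014 = fully in. A spring of 350 N/m pushes it out (2.5 N half way in, 4.9 N fully in).
- probe_tip (a point): The end of the probe's round-ended spring tip (10 mm ball), 22 mm below the probe's origin along its z when not pressed.
- cup: Bystander: white open cup, 72 mm in diameter, 90 mm high. Origin under its centre.
- jar: Bystander: small glass jar with a steel lid, 40 mm in diameter, 70 mm high. Origin under its centre.
- can: Bystander: aluminium drink can, 66 mm in diameter, 115 mm high. Origin under its centre.
- minibottle: Bystander: small green glass bottle, 52 mm in diameter, 180 mm high. Origin under its centre.
- tape: Bystander: roll of clear tape lying flat, 90 mm in diameter, 25 mm high. Origin under its centre.
- carton: Bystander: small cardboard carton, 60 x 90 x 50 mm. Origin under its centre.
Mind the look-alikes: they are no part of the job. Leave any purple look-alike of the holder alone.

How it is judged:
By the outcome, as a careful person would: the job done as asked, in the order asked, and still so for the second after the job is handed in, while the arm keeps its last pose, push and grip.
It also fails if it takes over 45 s, if anything falls off the work surface, if the arm or the gripper's body presses on something with over 40 N, if the wrist force passes 120 N, or if a joint passes its speed limit or range.

## Working session

There is one attempt and no reset: what is moved stays moved. The work goes in short steps, Python scripts to look and compute and a tool call to move; the robot and the scene stay as the last step left them, time stands still between calls to the robot, and variables do not carry over. Pictures are saved under pics/ and viewed, at most 10 in all, crops included, and the job is handed in when it is done.

```bash
mkdir -p pics; ls; python3 - <<'E'
from rig import r,cams
import cv2
for n in ("scene","side"):
    cv2.imwrite(f"pics/{n}0.png",cams.grab_frame(n)[:,:,::-1]); print(cams.camera_params(n))
print(r.sense())
E
```

```text
pics
{'fx': 512.6676065880886, 'fy': 512.6676065880886, 'cx': 322.8616056412079, 'cy': 202.71607481397245, 'rvec': array([ 1.783313  ,  1.57292712, -0.70941701]), 'tvec': array([  19.31771104, -319.30060038, 1607.06142322])}
{'fx': 510.2055666200768, 'fy': 510.2055666200768, 'cx': 312.30270288595256, 'cy': 203.54950183685742, 'rvec': array([ 0.65710702, -2.61622256,  1.18138549]), 'tvec': array([456.79992349, 290.6740356 , 869.74004207])}
{'clock': 0.1, 'qpos': array([-1.16742641e+00,  3.53616478e-01,  1.63404466e+00,  1.96054981e-05,
        1.15519070e+00, -2.38052144e-03]), 'qvel': array([-0.00118369,  0.00066302, -0.00187629,  0.0006625 ,  0.00044673,
        0.0001351 ]), 'joint_efforts': array([ 4.11087767e-04, -6.06357837e+01, -3.42821181e+01, -5.97472109e-06,
        3.89466702e-03, -3.99608155e-05]), 'eef_pos': array([ 246.55615435, -573.88832948,  252.61971691]), 'tcp_rot': array([-3.14033352e+00, -2.09240004e-05,  4.05742493e-01]), 'contact_force': array([ 0.38435428, -0.112236  ,  0.37479458]), 'wrist_torque': array([ 0.09120153, -0.02067197,  0.00529616]), 'grasp_force': 0.0, 'opening': 0.9982424941075148}
```

View pics/scene0.png

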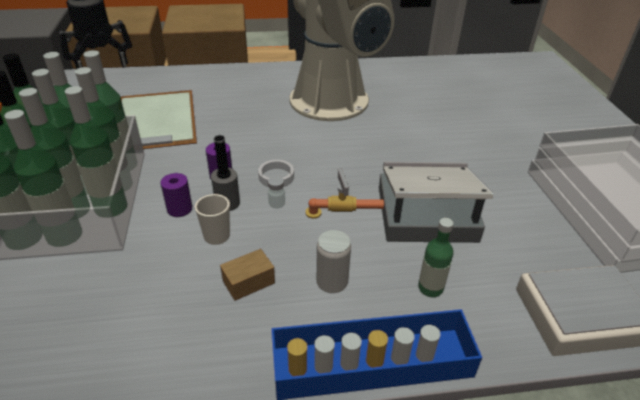

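View pics/side0.png

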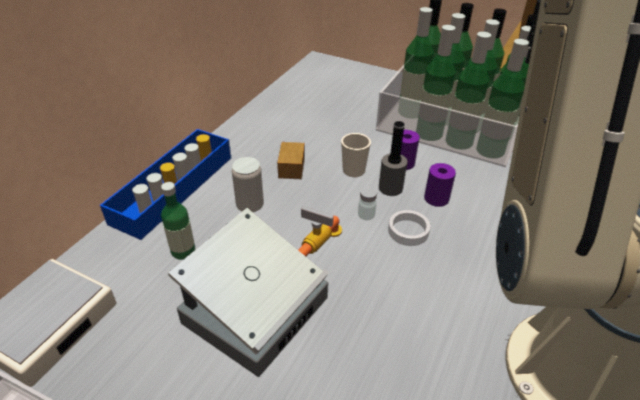

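The scene and side views show the chiller (scene ~433,200), the T-handle (343,185), and three holder-like blocks. These are purple at scene (177,195), purple at (219,160), and dark grey at (226,188) with the black probe handle standing in it (221,150). The grey one matches the description because it is grey and holds the probe. I'll enlarge it to confirm and measure.

```bash
python3 - <<'E'
import cv2,numpy as np
s=cv2.imread("pics/scene0.png"); d=cv2.imread("pics/side0.png")
def crop(im,x,y,w,h,k):
    c=cv2.resize(im[y:y+h,x:x+w],None,fx=k,fy=k,interpolation=cv2.INTER_CUBIC)
    for i in range(0,w,10):
        if (x+i)%20==0: cv2.line(c,(i*k,0),(i*k,6),(0,0,255),1); cv2.putText(c,str(x+i),(i*k,16),0,.35,(0,0,255))
    for i in range(0,h,10):
        if (y+i)%20==0: cv2.line(c,(0,i*k),(6,i*k),(0,0,255),1); cv2.putText(c,str(y+i),(8,i*k+4),0,.35,(0,0,255))
    return c
a=crop(s,300,150,200,100,4); 
b=np.hstack([crop(s,190,130,100,75,4),crop(d,370,120,100,75,4)])
cv2.imwrite("pics/c1.png",np.vstack([a[:300],b]))
cv2.imwrite("pics/c2.png",crop(d,160,190,200,150,4))
E
```

```text
(no output)
```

View pics/c1.png

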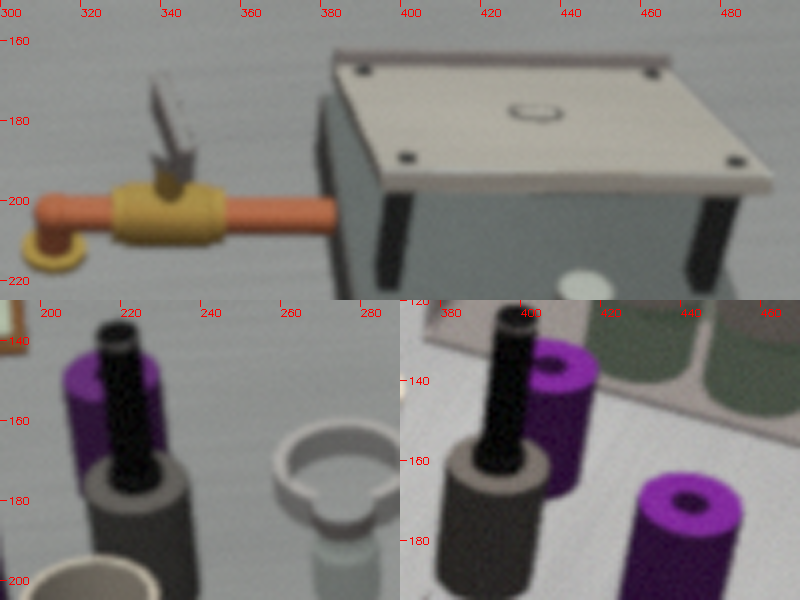

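View pics/c2.png

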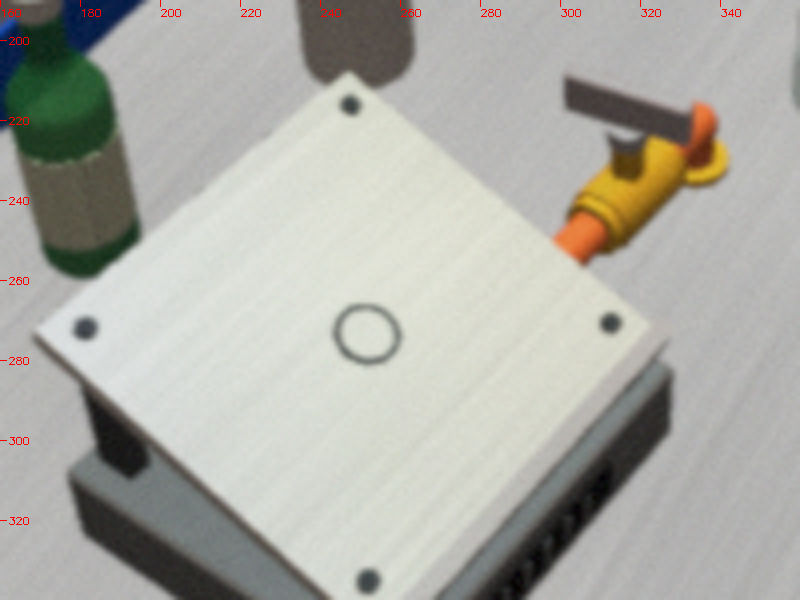

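```bash
cat >h.py <<'E'
from rig import r,cams
import cv2,numpy as np
from scipy.spatial.transform import Rotation as R
def P(n):
    c=cams.camera_params(n);K=np.array([[c['fx'],0,c['cx']],[0,c['fy'],c['cy']],[0,0,1]])
    return K@np.c_[cv2.Rodrigues(c['rvec'])[0],c['tvec']]
def proj(n,X):
    p=P(n)@np.r_[X,1]; return p[:2]/p[2]
def onplane(n,uv,z):
    p=P(n); A=p[:2,:3]-np.outer(uv,p[2,:3]); b=-(p[:2,3]-np.array(uv)*p[2,3])
    return np.linalg.solve(A[:,:2],b-A[:,2]*z)
def tri(a,b):
    q=cv2.triangulatePoints(P("scene"),P("side"),np.float64(a),np.float64(b)).ravel(); return q[:3]/q[3]
E
python3 - <<'E'
from h import *
np.set_printoptions(precision=1,suppress=True)
S=dict(ring=[(434,178),(251.75,273.5)],s1=[(390.75,167.75),(312.5,270.75)],s2=[(463,168.25),(252,335.25)],s3=[(401.75,189.5),(247.5,216.25)],s4=[(484,190.25),(181.25,272)],
 hold=[(224,175),(394.25,161.5)],top=[(219.5,138),(399.5,124)],bn=[(345.75,187.5),(301.5,208.75)],bf=[(340,168.5),(333,219.25)])
T={k:tri(*v) for k,v in S.items()}
for k,v in T.items():
    print(k,v,[proj(n,v)-S[k][i] for i,n in enumerate(("scene","side"))])
for n,i in (("scene",0),("side",1)):
    print(n,[(k,onplane(n,S[k][i],z)) for k,z in (("ring",107),("hold",85),("top",185),("bn",106),("bf",106))])
print((T['s1']+T['s2']+T['s3']+T['s4'])/4)
for a,b in(("s1","s2"),("s3","s4"),("s1","s3"),("s2","s4"),("bf","bn")):
    d=T[b]-T[a];print(a,b,d,np.linalg.norm(d),np.degrees(np.arctan2(d[1],d[0])))
E
```

```text
ring [558.2 150.5 107.1] [array([0., 0.]), array([ 0.1, -0. ])]
s1 [477.5  74.9  82.1] [array([0.1, 0.1]), array([ 0.2, -0.1])]
s2 [498.7 243.7  83. ] [array([0.1, 0.1]), array([ 0.2, -0.1])]
s3 [626.7  56.1 136.9] [array([0.1, 0.1]), array([ 0.1, -0.1])]
s4 [647.9 224.5 137.3] [array([0.1, 0.1]), array([ 0.2, -0.1])]
hold [ 467.  -310.2   82.7] [array([0.5, 0.5]), array([ 0.5, -0.5])]
top [ 467.5 -310.4  183.5] [array([0.1, 0.1]), array([ 0.1, -0.1])]
bn [566.1 -46.8 101.8] [array([0.8, 0.6]), array([ 0.9, -0.7])]
bf [496.3 -48.5 102.1] [array([0.6, 0.5]), array([ 0.7, -0.6])]
scene [('ring', array([558. , 150.5])), ('hold', array([ 467.9, -311.1])), ('top', array([ 469.4, -310.4])), ('bn', array([569. , -49.3])), ('bf', array([499.5, -50.6]))]
side [('ring', array([558.4, 150.5])), ('hold', array([ 466.3, -304.8])), ('top', array([ 466.8, -307.5])), ('bn', array([564.4, -40.2])), ('bf', array([495. , -42.7]))]
[562.7 149.8 109.8]
s1 s2 [ 21.3 168.8   1. ] 170.18152608365284 82.82412512240467
s3 s4 [ 21.3 168.4   0.4] 169.75548792821283 82.80416921984701
s1 s3 [149.2 -18.8  54.9] 160.07969187881648 -7.1729422871673005
s2 s4 [149.2 -19.2  54.3] 159.92996812088936 -7.334295988991939
bf bn [69.8  1.7 -0.3] 69.83408693613217 1.3846707534223792
```

```bash
cat >>h.py <<'E'
np.set_printoptions(precision=3,suppress=True)
def go(p,Rt):
    s=r.sense();R0=R.from_euler('xyz',s['tcp_rot']);p=np.array(p)
    print("d tool mm",R0.inv().apply(p-s['eef_pos']),"rotvec",(R0.inv()*Rt).as_rotvec(), "d after rot",Rt.inv().apply(p-s['eef_pos']))
def down(deg): return R.from_euler('xyz',[np.pi,0,np.radians(deg)])
E
python3 -c "
from h import *
go([532.5,-47.5,200],down(1.3))"
```

```text
d tool mm [ 470.493 -370.722   53.096] rotvec [-0.001  0.     0.383] d after rot [ 297.813 -519.766   52.62 ]
```

The manual's scale: shifts go in shares of 300 mm and turns go in shares of 120 degrees. Converting my numbers, 31.4 mm / 300 = 0.1047, -24.7 mm / 300 = -0.0823.

Call:
inch_along --pt "0 0 0 0.1047 -0.0823 0.0117 1" --pt "0 0 0 0.1047 -0.0823 0.0117 1" --pt "0 0 0 0.1047 -0.0823 0.0117 1" --pt "0 0 0 0.1047 -0.0823 0.0117 1" --pt "0 0 0 0.1047 -0.0823 0.0117 1" --force 40

```text
clock: 0.52
eef_pos: [342.4, -397.0, 235.4]
tcp_rot: [-3.141, 0.0, 0.405]
contact_force: [2.1, 0.1, 0.4]
opening: 1.0
grasp_force: 0.0
```

Call:
inch_along --pt "0 0 0 0.1047 -0.0823 0.0117 1" --pt "0 0 0 0.1047 -0.0823 0.0117 1" --pt "0 0 0 0.1047 -0.0823 0.0117 1" --pt "0 0 0 0.1047 -0.0823 0.0117 1" --pt "0 0 0 0.1047 -0.0823 0.0117 1"

```text
clock: 0.93
eef_pos: [438.1, -221.4, 218.0]
tcp_rot: [-3.141, 0.0, 0.406]
contact_force: [1.2, -0.2, 0.5]
opening: 1.0
grasp_force: 0.0
```

Call:
inch_along --pt "0 0 0 0.1047 -0.0823 0.0117 1" --pt "0 0 0 0.1047 -0.0823 0.0117 1" --pt "0 0 0 0.1047 -0.0823 0.0117 1" --pt "0 0 0 0.1047 -0.0823 0.0117 1" --pt "0 0 0 0.1047 -0.0823 0.0117 1"

```text
clock: 1.35
eef_pos: [533.6, -45.9, 200.5]
tcp_rot: [-3.142, 0.0, 0.406]
contact_force: [0.4, -0.4, 0.4]
opening: 1.0
grasp_force: 0.0
```

Call:
inch_along --pt "0 0 0.0477 0 0 0 1" --pt "0 0 0.0477 0 0 0 1" --pt "0 0 0.0477 0 0 0 1" --pt "0 0 0.0396 0 0 0 1" --pt "0 0 0 0 0 0 1"

```text
clock: 1.77
eef_pos: [533.0, -47.7, 200.4]
tcp_rot: [-3.142, 0.001, 0.02]
contact_force: [0.1, -0.6, -0.1]
opening: 1.003
grasp_force: 0.0
```

```bash
python3 - <<'E'
from h import *
go([532.5,-47.5,98],down(1.3))
cv2.imwrite("pics/w1.png",cams.grab_frame("wrist")[:,:,::-1])
print(proj("wrist",[532.5,-47.5,106]),[proj("wrist",[532.5+35*np.cos(a),-47.5+35*np.sin(a),106]) for a in (0.0227,0.0227+np.pi)])
E
```

```text
d tool mm [ -0.417  -0.178 102.425] rotvec [-0.     0.001 -0.003] d after rot [ -0.491  -0.187 102.424]
[316.01  213.472] [array([316.072, 164.223]), array([315.955, 258.143])]
```

View pics/w1.png

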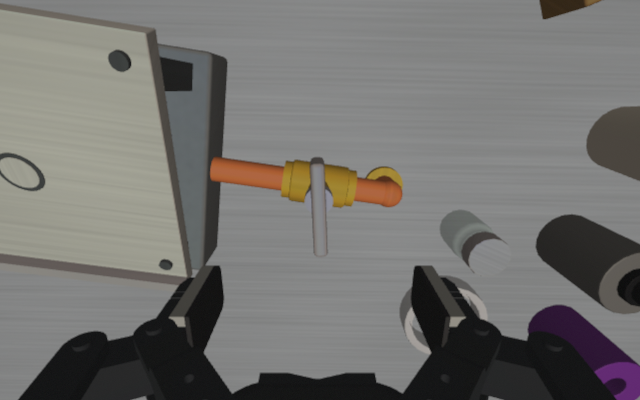

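The wrist view shows the T-bar running from (318,159) to (320,254), centred at (319,207). That is about 2–3 mm from my estimate and nearly aligned with the tool x axis. I'm shifting slightly and descending.

To row units: 34 mm / 300 = 0.1133, 1.5 mm / 300 = 0.005.

Call:
inch_along --pt "0 0 0 0.005 0.005 0.1133 1" --pt "0 0 0 0 0 0.1133 1" --pt "0 0 0 0 0 0.1133 1" --pt "0 0 0 0 0 0 0.3" --pt "0 0 0 0 0 0 0" --force 40

```text
clock: 2.23
eef_pos: [533.4, -49.4, 97.7]
tcp_rot: [-3.141, 0.004, 0.025]
contact_force: [0.5, 0.4, 0.4]
opening: 0.747
grasp_force: 0.0
```

Call:
inch_along --pt "0 0 0 0 0 0 0" --pt "0 0 0 0 0 0 0" --pt "0 0 0 0 0 0 0" --pt "0 0 0 0 0 0 0" --pt "0 0 0 0 0 0 0" --force 40

```text
clock: 2.65
eef_pos: [536.4, -48.9, 102.0]
tcp_rot: [-3.141, -0.004, 0.022]
contact_force: [-4.1, 3.7, 19.2]
opening: 0.112
grasp_force: 61.8
```

To row units: -3 mm / 300 = -0.01, -0.08 rad / 2.0944 = -0.0382.

Call:
inch_along --pt "0 0 0 0 0 -0.01 0" --pt "0 0 -0.0382 0 0 0 0" --pt "0 0 -0.0382 0 0 0 0" --pt "0 0 -0.0382 0 0 0 0" --pt "0 0 -0.0382 0 0 0 0"

```text
clock: 3.07
eef_pos: [536.1, -48.2, 102.5]
tcp_rot: [-3.141, -0.004, 0.346]
contact_force: [4.9, 10.3, -8.5]
opening: 0.105
grasp_force: 47.9
```

Call:
inch_along --pt "0 0 -0.0382 0 0 0 0" --pt "0 0 -0.0382 0 0 0 0" --pt "0 0 -0.0382 0 0 0 0" --pt "0 0 -0.0372 0 0 0 0" --pt "0 0 0 0 0 0 0"

```text
clock: 3.48
eef_pos: [535.7, -47.5, 102.5]
tcp_rot: [-3.141, -0.004, 0.665]
contact_force: [3.1, 12.8, -6.9]
opening: 0.107
grasp_force: 48.2
```

```bash
python3 -c "
from h import *
s=r.sense();print(s['wrist_torque'],s['qvel'])"
```

```text
[ 2.134 -0.677  0.122] [ 0.    -0.001  0.    -0.002 -0.     0.111]
```

Call:
inch_along --pt "0 0 0 0 0 0 0" --pt "0 0 0 0 0 0 1" --pt "0 0 0 0 0 0 1" --pt "0 0 0 0 0 0 1" --pt "0 0 0 0 0 0 1"

```text
clock: 3.9
eef_pos: [535.0, -49.6, 102.3]
tcp_rot: [3.141, -0.001, 0.661]
contact_force: [0.5, 0.2, 0.4]
opening: 0.671
grasp_force: 0.0
```

Call:
inch_along --pt "0 0 0 0 0 0 1" --pt "0 0 0 0 0 -0.1 1" --pt "0 0 0 0 0 -0.1167 1" --pt "0 0 0 0 0 -0.1167 1" --pt "0 0 0 0 0 0 1"

```text
clock: 4.32
eef_pos: [538.2, -49.9, 208.2]
tcp_rot: [3.135, -0.007, 0.661]
contact_force: [1.6, 0.0, -0.0]
opening: 1.004
grasp_force: 0.0
```

```bash
python3 - <<'E'
from h import *
I={n:cams.grab_frame(n)[:,:,::-1] for n in("wrist","side","scene")}
w=cv2.resize(I["wrist"][100:300,220:420],None,fx=2,fy=2,interpolation=2)
b=cv2.resize(I["side"][195:245,290:340],None,fx=8,fy=8,interpolation=2)
cv2.imwrite("pics/v1.png",np.hstack([w,b]))
# predicted bar for 45 deg
a=np.radians(37.75)
print([proj("wrist",[534+l*np.cos(a),-48.5+l*np.sin(a),106]) for l in (-35,35)])
print(r.sense()['tcp_rot'],r.sense()['eef_pos'])
E
```

```text
[array([315.154, 256.578]), array([315.196, 162.934])]
[ 3.141 -0.001  0.661] [534.697 -49.513 201.961]
```

View pics/v1.png

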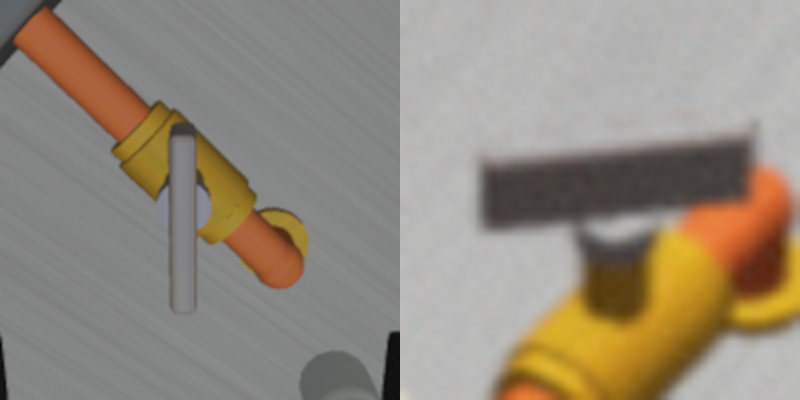

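The bar is now exactly in line with the tool (183,135 to 183,312) at yaw 0.661, so the opening is about 45°. The pipe crosses at 45° as it should. Now I'll go to the probe.

To row units: -7 mm / 300 = -0.0233, -0.112 rad / 2.0944 = -0.0535.

Call:
inch_along --pt "0 0 -0.0535 0 0 -0.0233 1" --pt "0 0 -0.0535 0 0 -0.0233 1" --pt "0 0 -0.0535 0 0 -0.0233 1" --pt "0 0 -0.0535 0 0 -0.0233 1" --pt "0 0 -0.0535 0 0 -0.0233 1"

```text
clock: 4.88
eef_pos: [533.7, -49.3, 235.2]
tcp_rot: [-3.138, 0.001, 1.226]
contact_force: [0.5, 0.2, 0.1]
opening: 1.001
grasp_force: 0.0
```

Call:
inch_along --pt "0 0 -0.0535 0 0 -0.0167 1" --pt "0 0 -0.0535 0 0 0 1" --pt "0 0 0 0 0 0 1"

```text
clock: 5.13
eef_pos: [534.0, -49.4, 240.4]
tcp_rot: [-3.139, 0.0, 1.45]
contact_force: [0.8, -0.1, -1.5]
opening: 1.004
grasp_force: 0.0
```

```bash
python3 -c "
from h import *
go([467.5,-310,245],down(82.75))"
```

```text
d tool mm [-266.763  -34.579   -4.52 ] rotvec [-0.002  0.     0.006] d after rot [-266.951  -33.085   -4.628]
```

To row units: -38.1 mm / 300 = -0.127, -4.9 mm / 300 = -0.0163, 0.003 rad / 2.0944 = 0.0014.

Call:
inch_along --pt "0 0 0.0014 -0.127 -0.0163 -0.002 1" --pt "0 0 0.0014 -0.127 -0.0163 -0.002 1" --pt "0 0 0 -0.127 -0.0163 -0.002 1" --pt "0 0 0 -0.127 -0.0163 -0.002 1" --pt "0 0 0 -0.127 -0.0163 -0.002 1"

```text
clock: 5.55
eef_pos: [484.3, -236.3, 243.4]
tcp_rot: [-3.139, -0.001, 1.435]
contact_force: [1.0, -0.4, -0.1]
opening: 0.999
grasp_force: 0.0
```

Call:
inch_along --pt "0 0 0 -0.127 -0.016 -0.002 1" --pt "0 0 0 -0.127 -0.016 -0.002 1" --pt "0 0 0 0 0 0 1" --pt "0 0 0 0 0 0 1"

```text
clock: 5.88
eef_pos: [464.8, -310.8, 244.5]
tcp_rot: [-3.139, -0.001, 1.432]
contact_force: [0.2, 0.4, -0.7]
opening: 1.002
grasp_force: 0.0
```

```bash
python3 - <<'E'
from h import *
go([467.5,-310,153],down(82.75))
print(proj("wrist",[467.5,-310,185]),proj("wrist",[467.5,-310,85]))
cv2.imwrite("pics/w2.png",cams.grab_frame("wrist")[:,:,::-1])
E
```

```text
d tool mm [ 1.025  2.731 91.45 ] rotvec [-0.002 -0.001 -0.012] d after rot [ 1.09   2.544 91.454]
[322.024 232.35 ] [320.693 185.908]
```

View pics/w2.png

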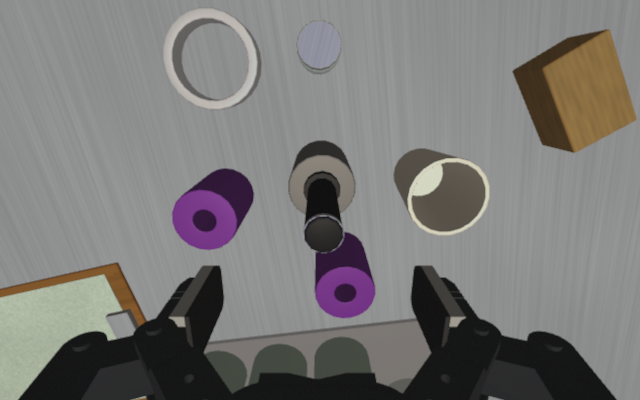

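The grey holder is confirmed: the black probe stands in it with its top at (323,234), predicted (322,232). The purple blocks at (205,218) and (345,290) are empty look-alikes. I'm descending to grasp.

To row units: 31 mm / 300 = 0.1033, 30 mm / 300 = 0.1, -0.012 rad / 2.0944 = -0.0057.

Call:
inch_along --pt "0 0 -0.0057 0.0033 0.0083 0.1 1" --pt "0 0 0 0 0 0.1033 1" --pt "0 0 0 0 0 0.1 1" --pt "0 0 0 0 0 0 0" --pt "0 0 0 0 0 0 0" --force 60

```text
clock: 6.35
eef_pos: [468.1, -306.8, 153.7]
tcp_rot: [-3.138, -0.002, 1.451]
contact_force: [0.7, -0.6, 0.4]
opening: 0.746
grasp_force: 0.0
```

Call:
inch_along --pt "0 0 0 0 0 0 0" --pt "0 0 0 0 0 0 0" --pt "0 0 0 0 0 0 0" --pt "0 0 0 0 0 0 0" --pt "0 0 0 0 0 0 0" --force 60

```text
clock: 6.77
eef_pos: [469.5, -309.1, 156.8]
tcp_rot: [3.139, 0.001, 1.451]
contact_force: [-1.4, 1.1, 6.2]
opening: 0.264
grasp_force: 58.2
```

To row units: -35 mm / 300 = -0.1167, -10 mm / 300 = -0.0333.

Call:
inch_along --pt "0 0 0 0 0 -0.0333 0" --pt "0 0 0 0 0 -0.1167 0" --pt "0 0 0 0 0 -0.1167 0" --pt "0 0 0 0 0 -0.1167 0" --pt "0 0 0 0 0 -0.1167 0"

```text
clock: 7.18
eef_pos: [468.4, -308.5, 307.8]
tcp_rot: [3.141, 0.0, 1.451]
contact_force: [-0.0, -0.7, -2.0]
opening: 0.269
grasp_force: 60.2
```

Call:
inch_along --pt "0 0 0 0 0 0 0" --pt "0 0 0 0 0 0 0"

```text
clock: 7.35
eef_pos: [469.7, -309.3, 308.3]
tcp_rot: [3.137, 0.003, 1.451]
contact_force: [-0.8, 0.3, -2.7]
opening: 0.266
grasp_force: 60.4
```

```bash
python3 - <<'E'
from h import *
y=np.radians(-7.25);C=R.from_euler('z',y)
n=C.apply([-np.sin(np.radians(20)),0,np.cos(np.radians(20))])
# probe origin->TCP: grasp before lift: TCP 156.8-35
L=156.8-35
ring=np.array([558.2,150.5,107])
z=-n; x=C.apply([0,1,0]); Rt=R.from_matrix(np.c_[x,np.cross(z,x),z])
p=ring+n*(22+40+L); print("n",n,"target",p,Rt.as_euler('xyz'))
go(p,Rt)
I=[cams.grab_frame(k)[:,:,::-1] for k in("scene","side")]
s=r.sense();print(s['qpos'],s['contact_force'])
t=s['eef_pos']
R0=R.from_euler('xyz',s['tcp_rot']).as_matrix()
for k in("scene","side"): print(k,proj(k,t+R0[:,2]*L),proj(k,t+R0[:,2]*(L+22)))
cv2.imwrite("pics/lift.png",np.hstack([cv2.resize(I[0][40:240,140:340],None,fx=2,fy=2),cv2.resize(I[1][20:220,300:500],None,fx=2,fy=2)]))
E
```

```text
n [-0.339  0.043  0.94 ] target [495.839 158.433 279.716] [2.793 0.    1.444]
d tool mm [467.596 -30.292  27.231] rotvec [-0.344  0.001  0.007] d after rot [467.328 -40.855  15.517]
[-0.585  0.207  1.714 -0.     1.221 -0.465] [ 0.263 -0.595 -2.056]
scene [220.589 138.455] [221.681 147.019]
side [398.965 124.471] [397.818 132.925]
```

View pics/lift.png

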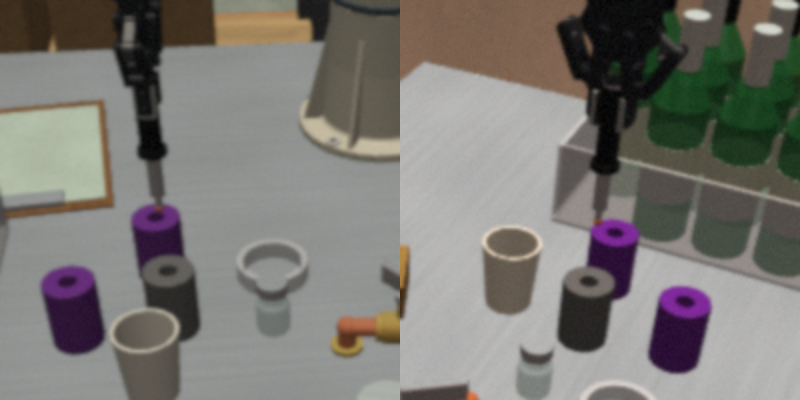

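The probe has come out upright, with its tip at scene (220,144) and side (399,131). The holder is empty and the neighbours are undisturbed. I'm moving over the plate and tilting on the way.

To row units: 38.9 mm / 300 = 0.1297, 1.8 mm / 300 = 0.006, -0.0287 rad / 2.0944 = -0.0137.

Call:
inch_along --pt "-0.0137 0 0 0.1297 -0.01 0.006 0" --pt "-0.0137 0 0 0.1297 -0.01 0.006 0" --pt "-0.0137 0 0 0.1297 -0.01 0.006 0" --pt "-0.0137 0 0 0.1297 -0.01 0.006 0" --pt "-0.0137 0 0 0.1297 -0.01 0.006 0"

```text
clock: 7.87
eef_pos: [476.3, -112.1, 293.3]
tcp_rot: [3.0, -0.001, 1.45]
contact_force: [1.3, -0.5, -1.4]
opening: 0.263
grasp_force: 60.2
```

Call:
inch_along --pt "-0.0137 0 0 0.1297 -0.01 0.006 0" --pt "-0.0137 0 0 0.1297 -0.01 0.006 0" --pt "-0.0137 0 0 0.1297 -0.01 0.006 0" --pt "-0.0137 0 0 0.1297 -0.01 0.006 0" --pt "-0.0137 0 0 0.1297 -0.01 0.006 0"

```text
clock: 8.28
eef_pos: [486.7, 82.4, 281.8]
tcp_rot: [2.856, 0.0, 1.451]
contact_force: [0.4, -0.5, -2.4]
opening: 0.267
grasp_force: 60.3
```

Call:
inch_along --pt "-0.0137 0 0.0014 0.1297 -0.01 0.006 0" --pt "-0.0137 0 0.0019 0.1297 -0.01 0.006 0" --pt "0 0 0 0 0 0 0" --pt "0 0 0 0 0 0 0" --pt "0 0 0 0 0 0 0"

```text
clock: 8.7
eef_pos: [491.9, 158.4, 276.6]
tcp_rot: [2.8, -0.0, 1.446]
contact_force: [0.2, -0.5, -1.9]
opening: 0.262
grasp_force: 60.2
```

```bash
cat >>h.py <<'E'
def target(h,L):
    C=R.from_euler('z',np.radians(-7.25)); a=np.radians(20)
    n=C.apply([-np.sin(a),0,np.cos(a)]); x=C.apply([0,1,0])
    return np.array([558.2,150.5,107])+n*(22+h+L), R.from_matrix(np.c_[x,np.cross(-n,x),-n])
E
python3 - <<'E'
from h import *
go(*target(40,121.8))
s=r.sense();t=s['eef_pos'];print(s['contact_force'],t,s['tcp_rot']);z=R.from_euler('xyz',s['tcp_rot']).as_matrix()[:,2]
out=[]
for k,(x0,y0) in (("scene",(380,90)),("side",(205,185))):
    im=np.mean([cams.grab_frame(k) for _ in range(2)],0).astype(np.uint8)[:,:,::-1]
    out.append(cv2.resize(im[y0:y0+120,x0:x0+80],None,fx=5,fy=5,interpolation=2))
    for l in (121.8-58,121.8-50,121.8,121.8+22): print(k,l,(proj(k,t+z*l)-[x0,y0])*5)
cv2.imwrite("pics/hov.png",np.hstack(out))
E
```

```text
d tool mm [ 0.492  4.767 -1.615] rotvec [-0.008 -0.001  0.001] d after rot [ 0.497  4.779 -1.578]
[ 0.204 -0.492 -1.912] [491.857 158.439 276.598] [ 2.8   -0.     1.446]
scene 63.8 [291.561 172.318]
scene 71.8 [289.787 190.763]
scene 121.8 [278.903 303.952]
scene 143.8 [274.221 352.64 ]
side 63.8 [319.46  276.802]
side 71.8 [314.129 289.97 ]
side 121.8 [282.558 367.95 ]
side 143.8 [269.555 400.067]
```

View pics/hov.png

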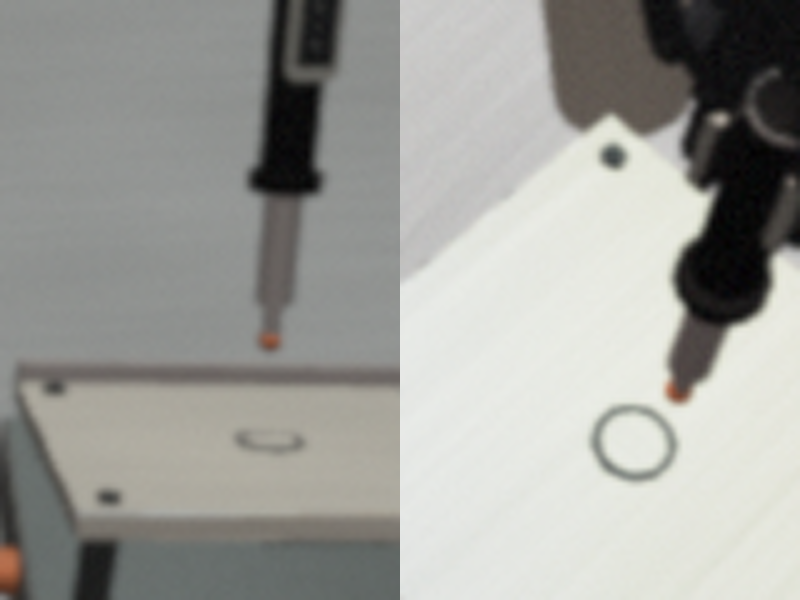

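The pictures show the orange tip ball at (269,341) in the scene crop and (278,391) in the side crop. The collar is at (286,182) and (322,285). I'll triangulate the probe against the ring.

```bash
python3 - <<'E'
from h import *
s=r.sense();t=s['eef_pos'];z=R.from_euler('xyz',s['tcp_rot']).as_matrix()
f=lambda a,b:tri((380+a[0]/5,90+a[1]/5),(205+b[0]/5,185+b[1]/5))
for nm,a,b in(("ball",(269,341),(278,391)),("collar",(286,182),(322,285)),("nose end",(273,303),(290,373)),("ring",(270,440),(234,442))):
    X=f(a,b);print(nm,X,"in tool",z.T@(X-t))
P,Rt=target(0,0)
print(Rt.inv().apply(np.array([558.2,150.5,107])-t))
E
```

```text
ball [536.885 150.47  145.375] in tool [ -1.19   -2.937 139.714]
collar [513.079 154.33  211.63 ] in tool [-0.304 -3.302 69.213]
nose end [529.585 152.33  160.191] in tool [ -0.258  -4.985 123.246]
ring [558.281 150.424 107.199] in tool [  1.445   4.178 182.815]
[  1.663   3.059 182.989]
```

To row units: 10 mm / 300 = 0.0333, 2.8 mm / 300 = 0.0093, -0.008 rad / 2.0944 = -0.0038.

Call:
inch_along --pt "-0.0038 0 0 0.0093 0.02 0.0333 0" --pt "0 0 0 0 0 0.0333 0" --pt "0 0 0 0 0 0.0333 0" --pt "0 0 0 0 0 0 0" --pt "0 0 0 0 0 0 0"

```text
clock: 9.32
eef_pos: [508.7, 158.6, 250.9]
tcp_rot: [2.791, -0.001, 1.443]
contact_force: [-0.7, 0.9, -2.3]
opening: 0.264
grasp_force: 60.4
```

```bash
cat >f.py <<'E'
from h import *
P,Rt=target(0,0);D=[]
for _ in range(12):
    cams.grab_frame("wrist"); s=r.sense(); D.append(np.r_[Rt.inv().apply(s['contact_force']),Rt.inv().apply(s['eef_pos']-np.array([558.2,150.5,107]))])
print(s['clock'],"F tool",np.mean(D,0)[:3],"sd",np.std(D,0)[:3],"tcp rel ring",np.mean(D,0)[3:],"rot err",(R.from_euler('xyz',s['tcp_rot']).inv()*Rt).as_rotvec())
E
python3 f.py
```

```text
9.9167 F tool [-0.093 -0.753  1.601] sd [0.325 0.594 0.302] tcp rel ring [   2.639    2.9   -153.473] rot err [ 0.003 -0.002 -0.001]
```

To row units: 3 mm / 300 = 0.01, -1 mm / 300 = -0.0033.

Call:
inch_along --pt "0 0 0 -0.0033 0 0.01 0" --pt "0 0 0 0 0 0.01 0" --pt "0 0 0 0 0 0.01 0" --pt "0 0 0 0 0 0.01 0" --pt "0 0 0 0 0 0 0"

```text
clock: 10.33
eef_pos: [513.2, 157.8, 240.0]
tcp_rot: [2.79, -0.002, 1.444]
contact_force: [-0.6, 0.0, -0.2]
opening: 0.267
grasp_force: 60.4
```

```bash
python3 f.py
```

```text
10.9333 F tool [-0.085 -1.252  1.095] sd [0.386 0.393 0.384] tcp rel ring [   1.629    2.795 -141.254] rot err [ 0.003 -0.002 -0.001]
```

Call:
inch_along --pt "0 0 0 0 0 0.0067 0" --pt "0 0 0 0 0 0.005 0" --pt "0 0 0 0 0 0 0" --pt "0 0 0 0 0 0 0"

```text
clock: 11.27
eef_pos: [514.5, 157.8, 237.4]
tcp_rot: [2.789, -0.002, 1.444]
contact_force: [-1.1, 0.2, -0.4]
opening: 0.263
grasp_force: 60.5
```

```bash
python3 f.py
```

```text
11.8667 F tool [ 0.06  -0.718 -0.151] sd [0.473 0.533 0.546] tcp rel ring [   1.699    2.952 -137.819] rot err [ 0.003 -0.002 -0.001]
```

To row units: 1 mm / 300 = 0.0033.

Call:
inch_along --pt "0 0 0 0 0 0.0033 0" --pt "0 0 0 0 0 0.0033 0" --pt "0 0 0 0 0 0 0" --pt "0 0 0 0 0 0 0"

```text
clock: 12.2
eef_pos: [515.1, 157.7, 235.6]
tcp_rot: [2.789, -0.002, 1.444]
contact_force: [-0.8, 0.6, 1.3]
opening: 0.265
grasp_force: 60.4
```

```bash
python3 f.py; python3 f.py;  python3 - <<'E'
from h import *
out=[]
for k,(x0,y0) in (("scene",(395,115)),("side",(215,215))):
    im=cams.grab_frame(k)[:,:,::-1]
    out.append(cv2.resize(im[y0:y0+85,x0:x0+70],None,fx=5.7,fy=5.7,interpolation=2))
cv2.imwrite("pics/fin.png",np.hstack(out))
E
```

```text
12.8 F tool [-0.176 -0.669 -0.793] sd [0.476 0.517 0.477] tcp rel ring [   1.696    2.93  -135.803] rot err [ 0.003 -0.002 -0.001]
13.4 F tool [-0.037 -0.366 -1.008] sd [0.42  0.517 0.582] tcp rel ring [   1.693    2.917 -135.789] rot err [ 0.003 -0.002 -0.001]
```

View pics/fin.png

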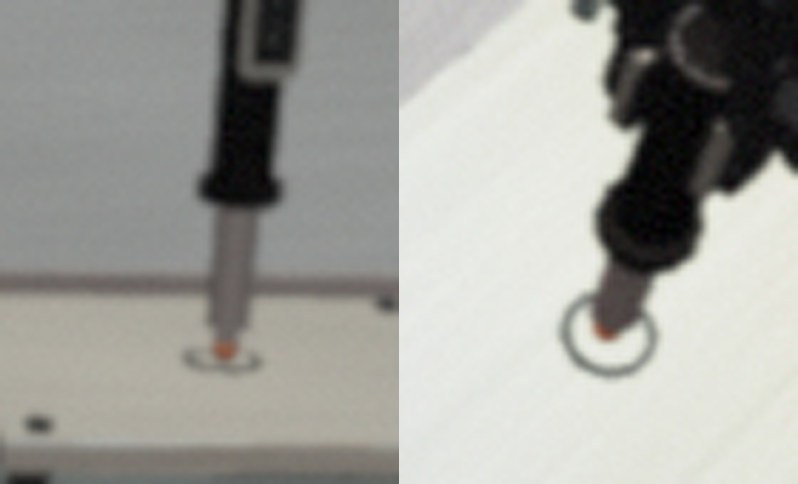

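The tip sits in the ring in both views: scene (225,357) against ring centre (223,359), and side (605,337) against (609,335). The spring force rose about 2.5 N, which is 7 mm of travel. I'm handing in.

```bash
python3 -c "
from rig import r
print(r.sign_off())"
```

```text
the job is handed in; nothing more can be done
None
```

I handed the job in at about 13.5 s: the valve is half open (about 45°) and released, and the probe is held within about 0.3° of square inside the plate's ring, its tip pressed in about 7 mm; nothing else was touched as far as I could see.

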